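# Take a glazed bear's temperature and hang the thermometer up

## Task

Pick up the yellow infrared thermometer by its top handle, aim its lens at the middle of the white face of the painted pink bear from about 10 cm away, and hold it steady there for two seconds to take a reading. Then hang the thermometer by its handle on the double hook, upright with both prongs under the handle bar, and let go. Leave the ceramic pieces lying where they are.

Things in the scene. Friction and masses are not known exactly. Their poses are not given: they have to be found in the camera images.
- thermometer: Loose infrared thermometer, 0.4 kg, standing on its flat base. Yellow body 140 mm long (x), 50 mm wide (y), 45 mm tall; grey-green display on top towards the rear with a red button ahead of it, black snout with a red ring at the front (+x). Arched black handle lengthwise above it. Origin: centre of the underside, below the handle's middle; z up. Balanced under the handle's middle.
- thermo_handle (a point): Centre of the handle bar, at (0, 0, 102) mm in the thermometer's frame, axes parallel to it. The bar is 146 mm long (x), 16 mm wide (y), 14 mm thick (z), on two uprights centred at x = -66 and +66 mm, each 12 mm long; the opening under the bar is 119 mm long and 50 mm high.
- thermo_lens (a point): Centre of the lens at the end of the snout (34 mm across), at (80, 0, 20) mm in the thermometer's frame. Its x axis is the line of sight: ahead and 45 degrees down, (0.707, 0, -0.707) in the thermometer's frame; its y axis is the thermometer's y.
- bear: Painted flat ceramic bear head lying on the grey slab (slab top 8 mm above the table): pink disc 84 mm in diameter, 16 mm thick, two cream-and-white striped ears towards +x (to 60 mm from the centre), a round white face 48 mm in diameter in the middle of its top. Loose. Origin: centre of the disc's underside; z up.
- bear_face (a point): Middle of the bear's white face, on the top of the piece, 16 mm above its underside.
- cat: Unpainted grey-white ceramic cat head lying flat on the slab, disc 84 mm in diameter, 16 mm thick, two pointed ears. Loose; leave it. Origin: centre of the underside.
- rabbit: Unpainted grey-white ceramic rabbit head lying flat on the slab, disc 84 mm in diameter, 16 mm thick, two long ears (to 67 mm from the centre). Loose; leave it. Origin: centre of the underside.
- hook_stand: Fixed wooden stand with a double steel hook. Base x -60 to +90, 140 mm wide (y), 12 mm thick. Post 30 mm wide with a crossbar 110 mm wide on top, front faces at x = +45 mm, top 170 mm up. Two rods 10 mm thick at y = -38 and +38 mm run level from it to x = -60 mm, tops 165 mm up, then turn up to tips at x = -68 mm (tops 179 mm up). Origin on the table; z up.
- hook_seat (a point): Where the handle bar rests: midway between the rods, level with their tops, at (-10, 0, 165) mm in the stand's frame, axes parallel to it. A hung bar lies across the rods, along the stand's y, either way round, its centre 7 mm above this level, anywhere between the crossbar and the turned-up tips.
Not all that is in view belongs to the job. What is shaped like the bear but black is not meant. Of the things shaped like the hook_stand, the wooden one is meant.

How it is judged:
By the outcome, as a careful person would: the job done as asked, in the order asked, and still so for the second after the job is handed in, with the robot touching nothing.
It also fails if it takes over 51 s, if anything falls off the work surface, if the arm or the gripper's body presses on something with over 40 N, if the wrist force passes 120 N, or if a joint passes its speed limit or range.

## Robot

A 6-joint arm with a two-finger parallel gripper is mounted at the origin on the work surface. World frame = base frame: x ahead of the robot, y to its left, z up, the work surface at z = 0. Lengths are in m, angles in rad, forces in N, time in s.
With the tool pointing down it reaches from about 0.35 to 0.875 m from the base axis. Payload 4.2 kg.
Tool frame: the origin (TCP) lies at the very end of the fingers, on their centre line; the grasp point (between the pads) lies 19 mm behind it; z points along the fingers, y is the direction in which the jaws open and shut (so a half turn about z gives the same grasp; the last joint's range is limited). The gripper opens to 85 mm and grips with 20 to 120 N. Pads are 22 mm wide; open, the fingers measure 114 mm over their backs; the gripper's body (76 mm by 85 mm) begins 54 mm behind the grasp point. The pads swing forward as they close: fully open they stand 13 mm farther back than shut.
Start: joints at [-0.868, 0.385, 0.008, 0, -1.194, -0.259], TCP at [0.268, -0.564, 0.231] pointing down, gripper open.
Joint ranges: [-3.14, 3.14], [-1.21, 2.06], [-1.07, 1.41], [-3.16, 2.05], [-2.99, -0.16], [-3.1, 3.1]. Speed limits (rad/s): [2.79, 2.79, 3.14, 3.14, 3.14, 3.14].

## Interface

Orientations are given as a unit quaternion [x, y, z, w].
In Python, from bench import robot, imaging gives the robot as it stands.
- The arm moves only by the tool drive_tool, never from a script. Its argument "targets" is a list of rows, each an object with "linear": the shift along the tool's x, y, z in units of 500 mm (1.0 is 500 mm), a list of three; "dr": the turn, a rotation vector about the tool's x, y, z in units of 0.1 rad (1.0 is 0.1 rad), a list of three. In form: [{"linear": [dx, dy, dz], "dr": [rx, ry, rz]}, ...]. A call has 1 to 5 rows; each row shifts and turns the commanded pose from where the row before left it, along the tool's axes as they then stand; what a row does not reach is not made up. A row lasts 1/12 s, in which the tool goes at most 41.7 mm and 7.16 degrees, less where a joint would pass 70% of its speed; a pose out of reach is approached as far as the arm can. A call with a number of a shift or a turn outside -1 to 1 is refused whole. A call with a gripper value outside its range is refused whole. "grip" is the closure, from -1 (fully open) to 1 (shut), so that 0 is half open, set as the call begins (left out, the last holds). The fingers move at their own pace and stop on an object; "grip_force" is the grip in N (left out, the last holds). Time passes only in rows, so rows that do not move let the fingers close. It gives the time, the measured TCP pose, the force and the opening at its end, in the units of the state.
- robot.read_state(): the state, without advancing time (a new reading comes with each control period).
- imaging.read_camera(name): name is "scene" or "top" or "wrist"; returns the picture (400x640x3 uint8, red, green, blue); there is no depth.
- imaging.get_calibration(name): a dict with "fovy" (degrees; the focal length in pixels is half the picture's height over the tangent of half this angle, whatever the lens; pixels are square), "cx", "cy" (the principal point, pixels), "cam_to_world" (4x4, takes a point from camera to world coordinates). Camera axes: x right, y down, z forward; pixel columns grow to the right and rows downward; lengths in m; the calibration is good to about 2 mm. A picture is of the moment at which its call begins: read the wrist's pose just before it. get_calibration takes no time and is no camera call; for the wrist camera it gives the pose at the moment of the call.
- robot.finish_job(): hands the job in, once; it reports no verdict.
The state is a dict: "clock": time; "q": joint angles; "qvel": joint speeds; "tau": joint torques, N m; "eef_pos": TCP position; "tcp_rot": TCP orientation; "force": force on the tool from outside, world axes, zero at the start; "moment": the same for the moment, N m; "gripper_width": finger opening in m.
Only numpy, scipy, OpenCV 4.12 (cv2) and the standard library are available. Lean on these libraries where they do the work, as an engineer would, in place of code of your own. Each camera call takes 0.05 s, during which the arm holds its last target. There are 200 camera calls.

## Working session

There is one attempt and no reset: what is moved stays moved. The work goes in short steps, Python scripts to look and compute and a tool call to move; the robot and the scene stay as the last step left them, time stands still between calls to the robot, and variables do not carry over. Pictures are saved under pics/ and viewed, about 8 in all and at most 12, crops included, and the job is handed in when it is done.

Besides the shell and the picture viewer there is one more tool, called as name(argument=value, ...), one argument or row to a line, values as JSON. drive_tool: Moves the arm, as the interface text tells. Shifts and turns lie within -1 to 1; 1 stands for 500 mm of shift or 0.1 rad of turn. Its arguments: {"type":"object","properties":{"targets":{"type":"array","items":{"type":"object","properties":{"linear":{"type":"array","items":{"type":"number","minimum":-1,"maximum":1}},"dr":{"type":"array","items":{"type":"number","minimum":-1,"maximum":1}}}}},"grip":{"type":"number"},"grip_force":{"type":"number"}},"required":["targets"]}

```bash
mkdir -p pics; python3 - <<'E'
from bench import robot, imaging
import cv2
for n in ("scene","top"):
    im=imaging.read_camera(n); cv2.imwrite(f"pics/{n}0.png",im[:,:,::-1])
    c=imaging.get_calibration(n); print(n,c)
print(robot.read_state())
E
```

```text
scene {'fovy': 47.12960073481093, 'cx': 312.7132806360035, 'cy': 202.82237686247805, 'cam_to_world': array([[ 0.82960175,  0.35800712, -0.42847618,  1.05426311],
       [ 0.55832409, -0.52374704,  0.64339976, -0.7672752 ],
       [ 0.00592857, -0.77299414, -0.63438546,  0.98233279],
       [ 0.        ,  0.        ,  0.        ,  1.        ]])}
top {'fovy': 43.0634164972893, 'cx': 318.7749646280511, 'cy': 201.72497317480446, 'cam_to_world': array([[ 2.30411624e-02, -9.88132872e-01,  1.51863534e-01,
         2.52282145e-01],
       [-9.99733424e-01, -2.29983640e-02,  2.03854530e-03,
         1.35635504e-01],
       [ 1.47825921e-03, -1.51870021e-01, -9.88399368e-01,
         1.52578754e+00],
       [ 0.00000000e+00,  0.00000000e+00,  0.00000000e+00,
         1.00000000e+00]])}
{'clock': 0.1, 'q': array([-8.68395079e-01,  3.85460576e-01,  6.73893322e-03, -4.27853043e-04,
       -1.19398206e+00, -2.58579427e-01]), 'qvel': array([-0.00017615, -0.00171566,  0.00293781,  0.00273745,  0.00047699,
        0.00028097]), 'tau': array([-7.21950455e-04, -3.93318844e+01,  1.88929725e+01,  4.19799283e+00,
       -2.61321526e-03, -3.32596057e-07]), 'eef_pos': array([ 0.26814564, -0.56397168,  0.23033433]), 'tcp_rot': array([-2.20017000e-01,  9.75495551e-01,  9.37607352e-04, -2.64480197e-04]), 'force': array([-0.97795171,  0.67056296,  1.06926663]), 'moment': array([-0.01442428,  0.01687834,  0.00831844]), 'gripper_width': 0.08558690528982789}
```

View pics/top0.png

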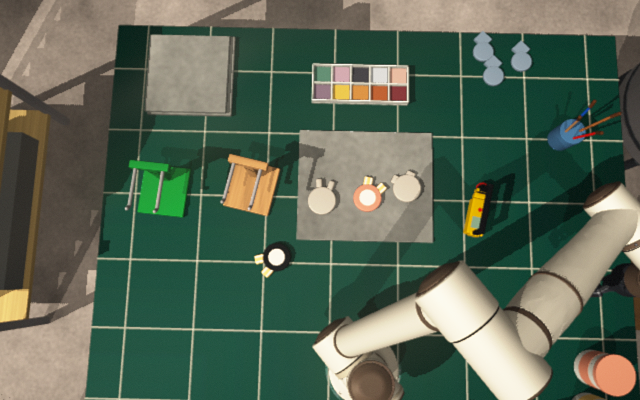

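View pics/scene0.png

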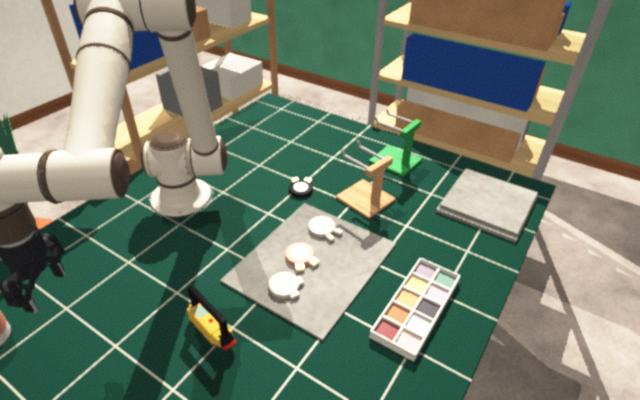

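Candidates:
- **Thermometer:** only the yellow one, at top (478,210).
- **Bear:** the pink one on the slab at (368,197). The black look-alike at (275,257) is not meant.
- **Stand:** the wooden one at (250,185). The green one at (160,190) is not meant.

I'll check these in a close crop.

```bash
python3 - <<'E'
import cv2
im=cv2.imread("pics/top0.png")[145:245,215:505]
a=cv2.resize(im[:,:145],None,fx=5.5,fy=5.5,interpolation=cv2.INTER_CUBIC)[:, :800]
# left: stand (215..290), right: bear+thermo (335..505)
s=cv2.imread("pics/top0.png")
A=cv2.resize(s[145:222,215:290],None,fx=4,fy=4,interpolation=cv2.INTER_CUBIC)
B=cv2.resize(s[170:247,345:500],None,fx=4,fy=4,interpolation=cv2.INTER_CUBIC)[:308]
s2=cv2.imread("pics/scene0.png")
C=cv2.resize(s2[145:222,330:405],None,fx=4,fy=4,interpolation=cv2.INTER_CUBIC)
D=cv2.resize(s2[280:357,175:250],None,fx=4,fy=4,interpolation=cv2.INTER_CUBIC)
import numpy as np
out=np.zeros((570,800,3),np.uint8)
h=280
out[:h,:300]=A[:h]; out[:h,305:800]=B[:h,:495]; out[285:565,:300]=C[:280]; out[285:565,305:605]=D[:280]
cv2.imwrite("pics/crop1.png",out)
E
```

```text
(no output)
```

View pics/crop1.png

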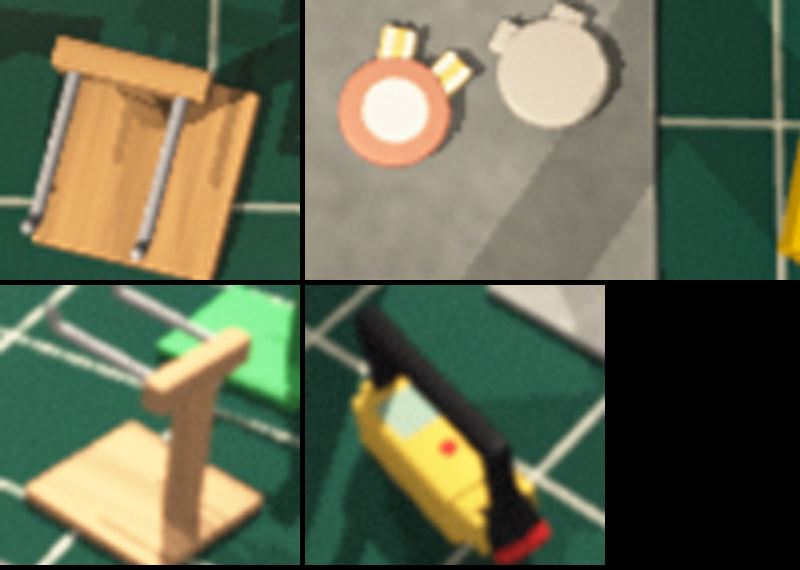

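```bash
cat > h.py <<'E'
import numpy as np, cv2
from bench import robot, imaging
from scipy.spatial.transform import Rotation as R
def ray(c,u,v,z):
    f=200/np.tan(np.radians(c["fovy"])/2); T=c["cam_to_world"]
    d=T[:3,:3]@np.array([(u-c["cx"])/f,(v-c["cy"])/f,1]); p=T[:3,3]
    return p+d*(z-p[2])/d[2]
def proj(c,P):
    f=200/np.tan(np.radians(c["fovy"])/2); T=c["cam_to_world"]
    q=(np.atleast_2d(P)-T[:3,3])@T[:3,:3]
    return np.c_[c["cx"]+f*q[:,0]/q[:,2],c["cy"]+f*q[:,1]/q[:,2]]
E
python3 - <<'E'
from h import *
np.set_printoptions(precision=4,suppress=True)
t=imaging.get_calibration("top"); s=imaging.get_calibration("scene")
print("bear",ray(t,367.5,197.3,.024))
im=cv2.imread("pics/top0.png").astype(int)
b,g,r=im[...,0],im[...,1],im[...,2]
def cen(m,x0,x1,y0,y1):
    mm=np.zeros_like(m);mm[y0:y1,x0:x1]=m[y0:y1,x0:x1];y,x=np.nonzero(mm);return x.mean(),y.mean(),len(x)
print("white face px",cen((b>200)&(r>225),355,381,185,212))
a1=ray(s,190,286.3,.109);a2=ray(s,223.8,321.3,.109);print("handle ends",a1,a2,(a1+a2)/2,np.linalg.norm(a1-a2),np.degrees(np.arctan2(*(a2-a1)[[1,0]])))
t1=ray(t,221.75,202,.177);t2=ray(t,249.5,208,.177);print("tips",t1,t2)
c1=ray(t,228.2,161.5,.17);c2=ray(t,267,170,.17);print("cross",c1,c2)
for y,n in((0,'all'),):
  m=(r>150)&(g>110)&(b<90)
  print("yellow",cen(m,455,500,170,250))
  ys,xs=np.nonzero(m[170:250,455:500]);print(xs.min()+455,xs.max()+455,ys.min()+170,ys.max()+170)
E
```

```text
bear [ 0.4999 -0.0072  0.024 ]
white face px (np.float64(367.6), np.float64(196.53), 200)
handle ends [ 0.3961 -0.319   0.109 ] [ 0.5348 -0.3492  0.109 ] [ 0.4655 -0.3341  0.109 ] 0.14190489916483223 -12.286086304952892
tips [0.4527 0.3994 0.177 ] [0.4381 0.3241 0.177 ]
cross [0.5662 0.389  0.17  ] [0.545  0.2819 0.17  ]
yellow (np.float64(473.43006263048017), np.float64(212.16701461377872), 479)
463 484 188 236
```

Checks from the crop: the pink bear with the white face is at (367.6,196.5), the wooden stand's rods point towards the robot, and the snout points to +x. I'll go above the handle next.

drive_tool(
  targets=[
    {"linear": [-0.069,0.031,0],"dr": [0,0,0]},
    {"linear": [-0.069,0.031,0],"dr": [0,0,0]},
    {"linear": [-0.069,0.031,0],"dr": [0,0,0]},
    {"linear": [-0.069,0.031,0],"dr": [0,0,0]},
    {"linear": [-0.069,0.031,0],"dr": [0,0,0]},
  ],
  grip=-1,
)

```text
clock: 0.52
eef_pos: [0.3914, -0.4188, 0.2309]
tcp_rot: [-0.22, 0.976, 0.0, -0.0]
force: [0.2, -0.0, -0.1]
gripper_width: 0.0856
```

drive_tool(
  targets=[
    {"linear": [-0.069,0.031,0],"dr": [0,0,0]},
    {"linear": [-0.069,0.031,0],"dr": [0,0,0]},
    {"linear": [-0.069,0.031,0],"dr": [0,0,0]},
    {"linear": [0,0,0],"dr": [0,0,0.94]},
    {"linear": [0,0,0],"dr": [0,0,0.94]},
  ],
)

```text
clock: 0.93
eef_pos: [0.4657, -0.3318, 0.2308]
tcp_rot: [-0.127, 0.992, 0.0, -0.0]
force: [0.2, -0.3, -0.6]
gripper_width: 0.0854
```

drive_tool(
  targets=[
    {"linear": [0,0,0],"dr": [0,0,0.94]},
    {"linear": [0,0,0],"dr": [0,0,0.94]},
    {"linear": [0,0,0],"dr": [0,0,0.94]},
    {"linear": [0,0,0],"dr": [0,0,0.94]},
    {"linear": [0,0,0],"dr": [0,0,0.94]},
  ],
)

```text
clock: 1.35
eef_pos: [0.4641, -0.3337, 0.2308]
tcp_rot: [0.109, 0.994, 0.0, -0.001]
force: [-0.7, 0.1, -0.6]
gripper_width: 0.0852
```

```bash
python3 - <<'E'
from h import *
np.set_printoptions(precision=4,suppress=True)
s=robot.read_state(); c=imaging.get_calibration("wrist")
im=imaging.read_camera("wrist"); cv2.imwrite("pics/w1.png",im[:,:,::-1])
M=R.from_quat(s["tcp_rot"]).as_matrix();print(s["clock"],s["q"],s["eef_pos"]);print(M);print(c)
p=np.array([.4655,-.3341,.109]);u=np.array([np.cos(-.2144),np.sin(-.2144),0])
print(proj(c,[p-.073*u,p,p+.073*u]))
E
```

```text
1.35 [-0.3402  0.2952 -0.1263 -0.0003 -1.1505 -1.4494] [ 0.4641 -0.3337  0.2308]
[[-0.9761  0.2171 -0.001 ]
 [ 0.2171  0.9761  0.0006]
 [ 0.0011  0.0004 -1.    ]]
{'fovy': 58.776714477042404, 'cx': 315.63981884084785, 'cy': 195.73038094303888, 'cam_to_world': array([[ 0.2169,  0.9354,  0.2792,  0.3925],
       [ 0.9762, -0.2083, -0.0604, -0.3174],
       [ 0.0017,  0.2857, -0.9583,  0.373 ],
       [ 0.    ,  0.    ,  0.    ,  1.    ]])}
[[313.9553  92.6785]
 [314.4827 191.0422]
 [314.9356 275.5111]]
```

View pics/w1.png

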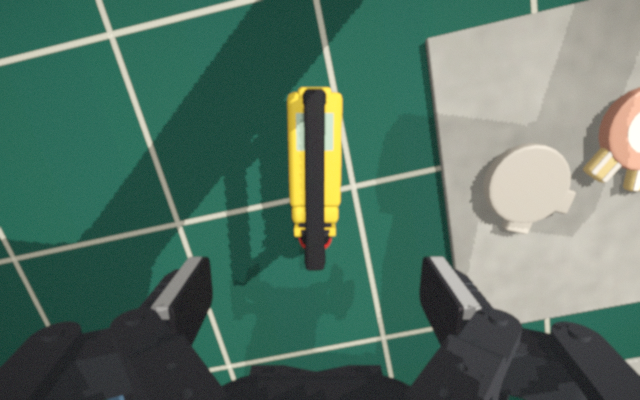

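The wrist view shows the bar from (314,90) to (315,270), against a prediction of (314,93) to (315,275). It is well aligned and about 2 mm rearward. I'll descend and grip.

drive_tool(
  targets=[
    {"linear": [0.004,0,0.07],"dr": [0,0,0]},
    {"linear": [0,0,0.07],"dr": [0,0,0]},
    {"linear": [0,0,0.07],"dr": [0,0,0]},
    {"linear": [0,0,0.05],"dr": [0,0,0]},
    {"linear": [0,0,0.036],"dr": [0,0,0]},
  ],
)

```text
clock: 1.82
eef_pos: [0.4606, -0.3327, 0.0801]
tcp_rot: [0.106, 0.994, 0.001, -0.002]
force: [-0.4, 0.2, -0.7]
gripper_width: 0.0854
```

drive_tool(
  targets=[
    {"linear": [0,0,0]},
    {"linear": [0,0,0]},
    {"linear": [0,0,0]},
    {"linear": [0,0,0]},
    {"linear": [0,0,0]},
  ],
  grip=1,
  grip_force=60,
)

```text
schema error: expected keys linear, dr
```

drive_tool(
  targets=[
    {"linear": [0,0,0]},
    {"linear": [0,0,0]},
    {"linear": [0,0,0]},
    {"linear": [0,0,0]},
    {"linear": [0,0,0]},
  ],
)

```text
schema error: expected keys linear, dr
```

drive_tool(
  targets=[
    {"linear": [0,0,0],"dr": [0,0,0]},
    {"linear": [0,0,0],"dr": [0,0,0]},
    {"linear": [0,0,0],"dr": [0,0,0]},
    {"linear": [0,0,0],"dr": [0,0,0]},
    {"linear": [0,0,0],"dr": [0,0,0]},
  ],
  grip=1,
  grip_force=60,
)

```text
clock: 2.23
eef_pos: [0.4634, -0.3339, 0.085]
tcp_rot: [0.107, 0.994, -0.0, 0.002]
force: [-0.0, -0.7, 0.9]
gripper_width: 0.0258
```

drive_tool(
  targets=[
    {"linear": [0,0,0],"dr": [0,0,0]},
    {"linear": [0,0,0],"dr": [0,0,0]},
    {"linear": [0,0,0],"dr": [0,0,0]},
    {"linear": [0,0,0],"dr": [0,0,0]},
    {"linear": [0,0,0],"dr": [0,0,0]},
  ],
)

```text
clock: 2.65
eef_pos: [0.4632, -0.3342, 0.0848]
tcp_rot: [0.107, 0.994, -0.001, 0.001]
force: [-1.2, -1.6, 5.6]
gripper_width: 0.0151
```

drive_tool(
  targets=[
    {"linear": [0,0,-0.02],"dr": [0,0,0]},
    {"linear": [0,0,-0.04],"dr": [0,0,0]},
    {"linear": [0,0,-0.05],"dr": [0,0,0]},
    {"linear": [0,0,-0.04],"dr": [0,0,-0.4]},
    {"linear": [0,0,0],"dr": [0,0,-0.66]},
  ],
)

```text
clock: 3.07
eef_pos: [0.4643, -0.3342, 0.1626]
tcp_rot: [0.053, 0.999, -0.001, 0.003]
force: [0.5, -0.1, -3.3]
gripper_width: 0.0147
```

drive_tool(
  targets=[
    {"linear": [0,0,0],"dr": [0,0,-0.9]},
    {"linear": [0,0,0],"dr": [0,0,-0.9]},
    {"linear": [0,0,0],"dr": [0,0,-0.9]},
    {"linear": [0,0,0],"dr": [0,0,-0.9]},
    {"linear": [0,0,0],"dr": [0,0,-0.9]},
  ],
)

```text
clock: 3.48
eef_pos: [0.4614, -0.3326, 0.1574]
tcp_rot: [-0.172, 0.985, 0.001, -0.001]
force: [-0.3, 0.5, -3.6]
gripper_width: 0.0149
```

drive_tool(
  targets=[
    {"linear": [0,0,0],"dr": [0,0,-0.9]},
    {"linear": [0,0,0],"dr": [0,0,-0.9]},
    {"linear": [0,0,0],"dr": [0,0,-0.9]},
    {"linear": [0,0,0],"dr": [0,0,-0.9]},
    {"linear": [0,0,0],"dr": [0,0,-0.9]},
  ],
)

```text
clock: 3.9
eef_pos: [0.4614, -0.3326, 0.1574]
tcp_rot: [-0.387, 0.922, 0.001, -0.001]
force: [-1.0, 0.2, -3.6]
gripper_width: 0.0149
```

drive_tool(
  targets=[
    {"linear": [0,0,0],"dr": [0,0,-0.9]},
    {"linear": [0,0,0],"dr": [0,0,-0.9]},
    {"linear": [0,0,0],"dr": [0,0,-0.9]},
    {"linear": [0,0,0],"dr": [0,0,-0.9]},
    {"linear": [0,0,0],"dr": [0,0,-0.9]},
  ],
)

```text
clock: 4.32
eef_pos: [0.4614, -0.3326, 0.1574]
tcp_rot: [-0.583, 0.812, 0.002, -0.0]
force: [-0.1, -0.2, -4.0]
gripper_width: 0.015
```

drive_tool(
  targets=[
    {"linear": [-0.05,0.01,0],"dr": [0,0,-0.9]},
    {"linear": [-0.07,0.012,0],"dr": [0,0,0]},
    {"linear": [-0.07,0.012,0],"dr": [0,0,0]},
    {"linear": [-0.07,0.012,0],"dr": [0,0,0]},
    {"linear": [-0.07,0.01,0],"dr": [0,0,0]},
  ],
)

```text
clock: 4.73
eef_pos: [0.475, -0.1649, 0.1576]
tcp_rot: [-0.617, 0.787, 0.001, -0.001]
force: [1.4, 0.2, -3.2]
gripper_width: 0.015
```

drive_tool(
  targets=[
    {"linear": [-0.024,0,0],"dr": [0,0,0]},
    {"linear": [0,0,0],"dr": [0,0,0]},
    {"linear": [0,0,0],"dr": [0,0,0]},
  ],
)

```text
clock: 4.98
eef_pos: [0.4789, -0.1543, 0.158]
tcp_rot: [-0.618, 0.786, 0.001, -0.0]
force: [-0.9, 0.0, -2.6]
gripper_width: 0.0148
```

```bash
python3 - <<'E'
from h import *
np.set_printoptions(precision=4,suppress=True)
s=robot.read_state(); c=imaging.get_calibration("wrist")
im=imaging.read_camera("wrist"); cv2.imwrite("pics/w2.png",im[:,:,::-1])
sc=imaging.read_camera("scene"); cv2.imwrite("pics/s2.png",cv2.resize(sc[120:320,150:410,::-1],None,fx=3,fy=3))
M=R.from_quat(s["tcp_rot"]).as_matrix();p=s["eef_pos"]
print(s["clock"],s["q"],p,s["force"],s["gripper_width"]);print(M)
ux=-M[:,0]; up=-M[:,2]
bar=p+.017*up   # TCP->bar centre
o=bar-.102*up; lens=o+.08*ux+.02*up; los=(ux-up)/2**.5
print("yaw",np.degrees(np.arctan2(ux[1],ux[0])),"o",o,"lens",lens,"aim pt",lens+los*(.024-lens[2])/los[2])
print(proj(c,[[.5009,-.0073,.024],bar+.007*up+.073*ux,bar+.007*up-.073*ux,lens]))
E
```

```text
4.9833 [ 0.0111  0.2496 -0.3913 -0.0006 -0.9313 -0.2482] [ 0.4789 -0.1543  0.158 ] [-0.9417  0.0126 -2.6283] 0.01476466403040283
[[-0.2352 -0.9719 -0.0014]
 [-0.9719  0.2352  0.0005]
 [-0.0001  0.0014 -1.    ]]
yaw 76.39514689673284 o [ 0.4788 -0.1543  0.073 ] lens [ 0.4977 -0.0766  0.093 ] aim pt [ 0.5138 -0.0094  0.024 ]
[[328.9811 338.1543]
 [314.5377 437.0379]
 [314.2465  88.3624]
 [314.7598 322.3963]]
```

View pics/w2.png

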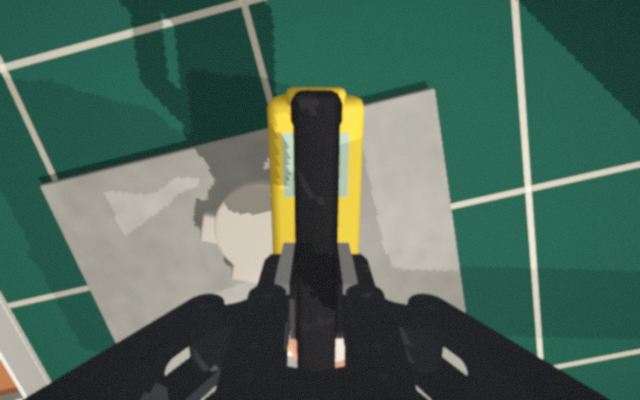

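View pics/s2.png

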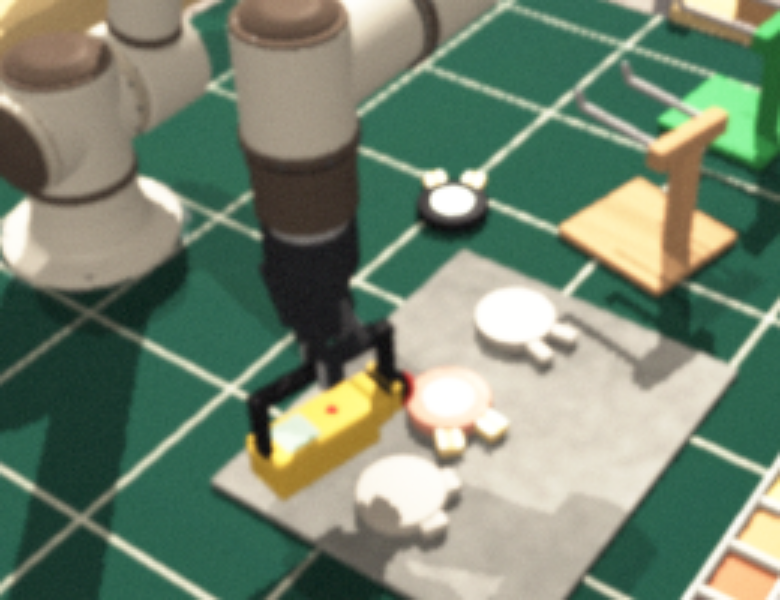

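drive_tool(
  targets=[
    {"linear": [0,0.013,-0.003],"dr": [0,0,0]},
    {"linear": [0.002,0.013,0],"dr": [0,0,0]},
    {"linear": [0,0,0],"dr": [0,0,0]},
    {"linear": [0,0,0],"dr": [0,0,0]},
  ],
)

```text
clock: 5.42
eef_pos: [0.4658, -0.1535, 0.1599]
tcp_rot: [-0.617, 0.787, 0.0, -0.0]
force: [-0.1, 0.2, -2.7]
gripper_width: 0.015
```

```bash
cat > m.py <<'E'
from h import *
np.set_printoptions(precision=4,suppress=True)
def model():
    s=robot.read_state();M=R.from_quat(s["tcp_rot"]).as_matrix();p=s["eef_pos"]
    ux=-M[:,0]; up=-M[:,2]; uy=np.cross(up,ux)
    o=p-.085*up; los=(ux-up)/2**.5; lens=o+.08*ux+.02*up
    print(s["clock"],"yaw",np.degrees(np.arctan2(ux[1],ux[0])),"o",o,"lens",lens,"aim",lens+los*(.024-lens[2])/los[2],s["gripper_width"])
    return o,ux,uy,up
E
python3 - <<'E'
from m import *
s=imaging.get_calibration("scene"); o,ux,uy,up=model()
print("face from scene old crop", ray(s,299,252.7,.024))
im=imaging.read_camera("scene"); x0,y0=205,200
sub=im[y0:y0+105,x0:x0+140].astype(int)
g=im.astype(int); m=np.zeros(im.shape[:2],bool); m[235:275,280:330]=True
w=m&(g.min(2)>200); y,x=np.nonzero(w); print("white",x.mean(),y.mean(),len(x),ray(s,x.mean(),y.mean(),.024))
k=5; big=cv2.resize(im[y0:y0+105,x0:x0+140,::-1],None,fx=k,fy=k,interpolation=cv2.INTER_CUBIC)
P=[o+a*ux+b*uy+z*up for a,b,z in[(-.073,-.008,.109),(.073,-.008,.109),(-.07,-.025,0),(.07,-.025,0),(-.07,-.025,.045),(.08,0,.02)]]+[np.array([.5009,-.0073,.024])]
for q in proj(s,P): cv2.circle(big,tuple(int(v) for v in ((q-[x0,y0]+.5)*k)),3,(255,0,255),-1)
cv2.imwrite("pics/s3.png",big)
E
```

```text
5.4167 yaw 76.24534117823384 o [ 0.4658 -0.1535  0.0749] lens [ 0.4848 -0.0758  0.0949] aim [ 0.5016 -0.0069  0.024 ] 0.01497501306917702
face from scene old crop [ 0.5017 -0.0075  0.024 ]
white 306.77657004830917 255.20531400966183 828 [ 0.5261 -0.0031  0.024 ]
```

View pics/s3.png

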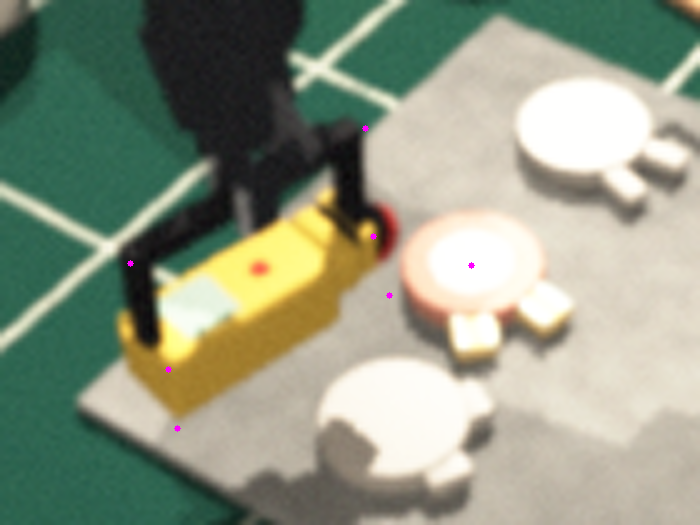

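The scene view shows the lens in front of the pink bear, with the thermometer within about 3 mm of the model. The aim point is about 1 mm from the face middle at about 10 cm. I'll hold for 2.5 s.

drive_tool(
  targets=[
    {"linear": [0,0,0],"dr": [0,0,0]},
    {"linear": [0,0,0],"dr": [0,0,0]},
    {"linear": [0,0,0],"dr": [0,0,0]},
    {"linear": [0,0,0],"dr": [0,0,0]},
    {"linear": [0,0,0],"dr": [0,0,0]},
  ],
)

```text
clock: 5.88
eef_pos: [0.4666, -0.153, 0.1598]
tcp_rot: [-0.618, 0.786, 0.0, -0.0]
force: [-0.3, 0.1, -2.5]
gripper_width: 0.0153
```

drive_tool(
  targets=[
    {"linear": [0,0,0],"dr": [0,0,0]},
    {"linear": [0,0,0],"dr": [0,0,0]},
    {"linear": [0,0,0],"dr": [0,0,0]},
    {"linear": [0,0,0],"dr": [0,0,0]},
    {"linear": [0,0,0],"dr": [0,0,0]},
  ],
)

```text
clock: 6.3
eef_pos: [0.4666, -0.153, 0.1598]
tcp_rot: [-0.618, 0.786, -0.0, 0.0]
force: [0.1, -0.1, -3.7]
gripper_width: 0.0151
```

drive_tool(
  targets=[
    {"linear": [0,0,0],"dr": [0,0,0]},
    {"linear": [0,0,0],"dr": [0,0,0]},
    {"linear": [0,0,0],"dr": [0,0,0]},
    {"linear": [0,0,0],"dr": [0,0,0]},
    {"linear": [0,0,0],"dr": [0,0,0]},
  ],
)

```text
clock: 6.72
eef_pos: [0.4666, -0.153, 0.1598]
tcp_rot: [-0.618, 0.786, 0.0, 0.0]
force: [-0.4, 0.1, -3.7]
gripper_width: 0.0148
```

drive_tool(
  targets=[
    {"linear": [0,0,0],"dr": [0,0,0]},
    {"linear": [0,0,0],"dr": [0,0,0]},
    {"linear": [0,0,0],"dr": [0,0,0]},
    {"linear": [0,0,0],"dr": [0,0,0]},
    {"linear": [0,0,0],"dr": [0,0,0]},
  ],
)

```text
clock: 7.13
eef_pos: [0.4665, -0.153, 0.1598]
tcp_rot: [-0.618, 0.786, 0.0, -0.0]
force: [0.3, 0.5, -3.4]
gripper_width: 0.015
```

drive_tool(
  targets=[
    {"linear": [0,0,0],"dr": [0,0,0]},
    {"linear": [0,0,0],"dr": [0,0,0]},
    {"linear": [0,0,0],"dr": [0,0,0]},
    {"linear": [0,0,0],"dr": [0,0,0]},
    {"linear": [0,0,0],"dr": [0,0,0]},
  ],
)

```text
clock: 7.55
eef_pos: [0.4666, -0.153, 0.1598]
tcp_rot: [-0.618, 0.786, 0.0, 0.0]
force: [0.1, -0.1, -3.6]
gripper_width: 0.0146
```

drive_tool(
  targets=[
    {"linear": [0,0,0],"dr": [0,0,0]},
    {"linear": [0,0,0],"dr": [0,0,0]},
    {"linear": [0,0,0],"dr": [0,0,0]},
    {"linear": [0,0,0],"dr": [0,0,0]},
    {"linear": [0,0,0],"dr": [0,0,0]},
  ],
)

```text
clock: 7.97
eef_pos: [0.4665, -0.153, 0.1598]
tcp_rot: [-0.618, 0.786, -0.0, -0.0]
force: [-0.5, 1.0, -3.1]
gripper_width: 0.0147
```

```bash
python3 -c "
from m import *
model()"
```

```text
7.9667 yaw 76.30651312695917 o [ 0.4665 -0.153   0.0748] lens [ 0.4855 -0.0753  0.0948] aim [ 0.5023 -0.0065  0.024 ] 0.014657421942021286
```

The hold was steady from about 5.4 to 7.97 s. Next I'll rise, back off towards the robot, and go to the pre-hang point in front of the prongs.

drive_tool(
  targets=[
    {"linear": [0,0,-0.022],"dr": [0,0,-0.16]},
    {"linear": [0,0,-0.022],"dr": [0,0,-0.17]},
    {"linear": [0.01,0.047,0],"dr": [0,0,0]},
    {"linear": [0.01,0.048,0],"dr": [0,0,0]},
    {"linear": [0.01,0.047,0],"dr": [0,0,0]},
  ],
)

```text
clock: 8.38
eef_pos: [0.393, -0.1531, 0.1817]
tcp_rot: [-0.631, 0.776, 0.0, -0.0]
force: [-0.1, 1.1, -3.1]
gripper_width: 0.0147
```

drive_tool(
  targets=[
    {"linear": [-0.04,0.008,0],"dr": [0,0,0]},
    {"linear": [-0.073,0.015,0],"dr": [0,0,0]},
    {"linear": [-0.073,0.015,0],"dr": [0,0,0]},
    {"linear": [-0.073,0.015,0],"dr": [0,0,0]},
    {"linear": [-0.073,0.015,0],"dr": [0,0,0]},
  ],
)

```text
clock: 8.8
eef_pos: [0.3943, 0.0177, 0.1822]
tcp_rot: [-0.63, 0.776, -0.0, 0.001]
force: [1.6, -0.4, -3.3]
gripper_width: 0.0146
```

drive_tool(
  targets=[
    {"linear": [-0.073,0.015,0],"dr": [0,0,0]},
    {"linear": [-0.073,0.015,0],"dr": [0,0,0]},
    {"linear": [-0.073,0.015,0],"dr": [0,0,0]},
    {"linear": [-0.073,0.015,0],"dr": [0,0,0]},
    {"linear": [-0.073,0.015,0],"dr": [0,0,0]},
  ],
)

```text
clock: 9.22
eef_pos: [0.3948, 0.2045, 0.1821]
tcp_rot: [-0.631, 0.776, 0.0, 0.0]
force: [1.0, 0.5, -4.2]
gripper_width: 0.0147
```

drive_tool(
  targets=[
    {"linear": [-0.073,0.015,0],"dr": [0,0,0]},
    {"linear": [-0.073,0.015,0],"dr": [0,0,0]},
    {"linear": [-0.073,0.015,0],"dr": [0,0,0]},
    {"linear": [-0.073,0.015,0],"dr": [0,0,0]},
    {"linear": [-0.039,0.008,0],"dr": [0,0,0]},
  ],
)

```text
clock: 9.63
eef_pos: [0.396, 0.3757, 0.1818]
tcp_rot: [-0.632, 0.775, 0.0, 0.001]
force: [0.5, -0.0, -3.9]
gripper_width: 0.015
```

drive_tool(
  targets=[
    {"linear": [0,0,0],"dr": [0,0,0]},
    {"linear": [0,0,0],"dr": [0,0,0]},
    {"linear": [0,0,0],"dr": [0,0,0]},
  ],
)

```text
clock: 9.88
eef_pos: [0.3954, 0.3708, 0.1813]
tcp_rot: [-0.631, 0.776, -0.0, -0.001]
force: [0.4, -1.3, -3.4]
gripper_width: 0.0148
```

```bash
python3 - <<'E'
from m import *
s=imaging.get_calibration("scene"); w=imaging.get_calibration("wrist"); o,ux,uy,up=model()
B=cv2.resize(imaging.read_camera("wrist")[:,:,::-1],(400,250)); 
im=imaging.read_camera("scene"); x0,y0=285,110; k=5
A=cv2.resize(im[y0:y0+110,x0:x0+130,::-1],None,fx=k,fy=k,interpolation=cv2.INTER_CUBIC)
P=[o+a*ux+b*uy+z*up for a,b,z in[(-.073,-.008,.109),(.073,-.008,.109),(-.07,-.025,0)]]
y=np.radians(-11.8);X=np.array([np.cos(y),np.sin(y),0]);Y=np.array([-X[1],X[0],0]);O=np.array([.4454,.3618,0])+.068*X
print("stand O",O,"handle rel stand", (o-O)@X,(o-O)@Y,"yaw rel",np.degrees(np.arctan2(ux@-X,ux@Y)))
S=[O+a*X+b*Y+[0,0,z] for a,b,z in[(-.068,.038,.179),(-.068,-.038,.179),(.045,.055,.17),(.045,-.055,.17),(-.06,.07,.012),(-.06,-.07,.012)]]
for Q,c in((P,(255,0,255)),(S,(255,255,0))):
    for q in proj(s,Q): cv2.circle(A,tuple(int(v) for v in ((q-[x0,y0]+.5)*k)),3,c,-1)
cv2.imwrite("pics/s4.png",A)
E
```

```text
9.8833 yaw 78.19010778606126 o [0.3953 0.3707 0.0963] lens [0.4117 0.449  0.1162] aim [0.4305 0.539  0.024 ] 0.014809486968054434
stand O [0.512  0.3479 0.    ] handle rel stand -0.11880801626735782 -0.0015660353034673412 yaw rel -0.009892213938737892
```

View pics/s4.png

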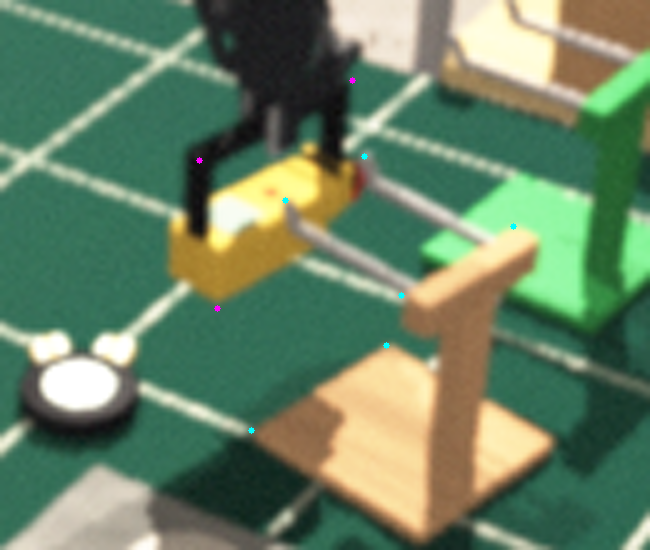

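The stand model overlays the wooden stand's tips and base well, and the bar sits level above the tips. I'll slide it on, watching the force.

drive_tool(
  targets=[
    {"linear": [-0.003,-0.02,0],"dr": [0,0,0]},
    {"linear": [0,-0.03,0],"dr": [0,0,0]},
    {"linear": [0,-0.03,0],"dr": [0,0,0]},
    {"linear": [0,-0.03,0],"dr": [0,0,0]},
    {"linear": [0,0,0],"dr": [0,0,0]},
  ],
)

```text
clock: 10.4
eef_pos: [0.4529, 0.3607, 0.1821]
tcp_rot: [-0.63, 0.777, -0.0, 0.001]
force: [0.9, 0.1, -2.6]
gripper_width: 0.0148
```

drive_tool(
  targets=[
    {"linear": [0,-0.03,0],"dr": [0,0,0]},
    {"linear": [0,-0.03,0],"dr": [0,0,0]},
    {"linear": [0,-0.03,0],"dr": [0,0,0]},
    {"linear": [0,-0.018,0],"dr": [0,0,0]},
    {"linear": [0,0,0],"dr": [0,0,0]},
  ],
)

```text
clock: 10.82
eef_pos: [0.5049, 0.35, 0.1816]
tcp_rot: [-0.63, 0.777, -0.0, 0.0]
force: [-1.5, -0.9, -3.2]
gripper_width: 0.0147
```

drive_tool(
  targets=[
    {"linear": [0,0,0.01],"dr": [0,0,0]},
    {"linear": [0,0,0.01],"dr": [0,0,0]},
    {"linear": [0,0,0.01],"dr": [0,0,0]},
    {"linear": [0,0,0.008],"dr": [0,0,0]},
    {"linear": [0,0,0],"dr": [0,0,0]},
  ],
)

```text
clock: 11.23
eef_pos: [0.5018, 0.3504, 0.1614]
tcp_rot: [-0.631, 0.776, -0.0, -0.001]
force: [-0.6, -0.3, -4.3]
gripper_width: 0.0153
```

```bash
python3 - <<'E'
from m import *
o,*_=model(); print(robot.read_state()["force"])
im=imaging.read_camera("scene"); x0,y0=285,100; k=5
A=cv2.resize(im[y0:y0+115,x0:x0+150,::-1],None,fx=k,fy=k,interpolation=cv2.INTER_CUBIC)
cv2.imwrite("pics/s5.png",A)
E
```

```text
11.2333 yaw 78.2248626257993 o [0.5016 0.3502 0.0764] lens [0.518  0.4286 0.0962] aim [0.5325 0.499  0.024 ] 0.01527784367254887
[-0.6341 -0.2972 -4.3475]
```

View pics/s5.png

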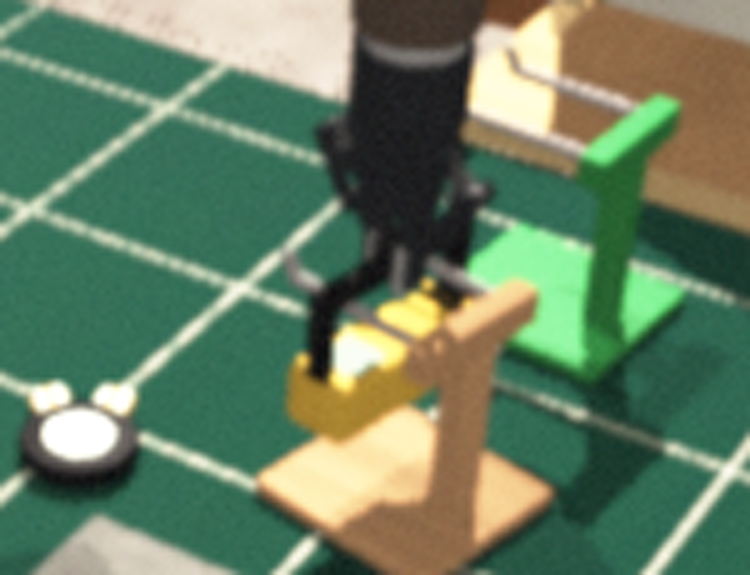

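The rods pass through the handle opening, under the bar and above the body. I'll lower gently to contact.

drive_tool(
  targets=[
    {"linear": [0,0,0.004],"dr": [0,0,0]},
    {"linear": [0,0,0.004],"dr": [0,0,0]},
    {"linear": [0,0,0.003],"dr": [0,0,0]},
    {"linear": [0,0,0],"dr": [0,0,0]},
  ],
)

```text
clock: 11.62
eef_pos: [0.5026, 0.3506, 0.157]
tcp_rot: [-0.631, 0.776, 0.0, -0.0]
force: [-0.1, -0.4, -2.6]
gripper_width: 0.0151
```

drive_tool(
  targets=[
    {"linear": [0,0,0.002],"dr": [0,0,0]},
    {"linear": [0,0,0],"dr": [0,0,0]},
    {"linear": [0,0,0],"dr": [0,0,0]},
  ],
)

```text
clock: 11.87
eef_pos: [0.5029, 0.3507, 0.1563]
tcp_rot: [-0.631, 0.776, 0.0, 0.0]
force: [-0.3, -0.2, -2.2]
gripper_width: 0.015
```

drive_tool(
  targets=[
    {"linear": [0,0,0.002],"dr": [0,0,0]},
    {"linear": [0,0,0.001],"dr": [0,0,0]},
    {"linear": [0,0,0],"dr": [0,0,0]},
    {"linear": [0,0,0],"dr": [0,0,0]},
  ],
)

```text
clock: 12.2
eef_pos: [0.5029, 0.3508, 0.1549]
tcp_rot: [-0.631, 0.776, 0.0, 0.0]
force: [-0.4, 0.3, -3.1]
gripper_width: 0.0151
```

drive_tool(
  targets=[
    {"linear": [0,0,0.002],"dr": [0,0,0]},
    {"linear": [0,0,0],"dr": [0,0,0]},
    {"linear": [0,0,0],"dr": [0,0,0]},
  ],
)

```text
clock: 12.45
eef_pos: [0.503, 0.3508, 0.1547]
tcp_rot: [-0.631, 0.776, -0.0, 0.0]
force: [-2.4, -1.1, 2.3]
gripper_width: 0.0151
```

Contact is confirmed: Fz went from −3 to +2.3 N. I'll open partly to stay clear of the crossbar.

drive_tool(
  targets=[
    {"linear": [0,0,0],"dr": [0,0,0]},
    {"linear": [0,0,0],"dr": [0,0,0]},
    {"linear": [0,0,0],"dr": [0,0,0]},
    {"linear": [0,0,0],"dr": [0,0,0]},
    {"linear": [0,0,0],"dr": [0,0,0]},
  ],
  grip=0.1,
)

```text
clock: 12.87
eef_pos: [0.503, 0.3508, 0.1538]
tcp_rot: [-0.631, 0.776, -0.0, 0.0]
force: [0.3, 0.4, -0.1]
gripper_width: 0.0386
```

drive_tool(
  targets=[
    {"linear": [0,0,-0.01],"dr": [0,0,0]},
    {"linear": [0,0,-0.02],"dr": [0,0,0]},
    {"linear": [0,0,-0.02],"dr": [0,0,0]},
    {"linear": [0,0,-0.04],"dr": [0,0,0]},
    {"linear": [0,0,-0.05],"dr": [0,0,0]},
  ],
)

```text
clock: 13.28
eef_pos: [0.5024, 0.3503, 0.2243]
tcp_rot: [-0.631, 0.776, -0.0, -0.001]
force: [0.5, -0.1, 0.9]
gripper_width: 0.0383
```

drive_tool(
  targets=[
    {"linear": [0,0,-0.06],"dr": [0,0,0]},
    {"linear": [0,0,-0.06],"dr": [0,0,0]},
    {"linear": [0,0,-0.06],"dr": [0,0,0]},
    {"linear": [0,0,0],"dr": [0,0,0]},
    {"linear": [0,0,0],"dr": [0,0,0]},
  ],
)

```text
clock: 13.7
eef_pos: [0.5035, 0.3513, 0.3178]
tcp_rot: [-0.631, 0.776, 0.001, 0.004]
force: [0.2, -1.2, -0.5]
gripper_width: 0.0385
```

```bash
python3 - <<'E'
from m import *
s=robot.read_state(); print(s["clock"],s["eef_pos"],s["force"],s["gripper_width"])
im=imaging.read_camera("scene"); x0,y0=285,100; k=4
A=cv2.resize(im[y0:y0+140,x0-80:x0+110,::-1],None,fx=k,fy=k,interpolation=cv2.INTER_CUBIC)
cv2.imwrite("pics/s6.png",A)
E
```

```text
13.7 [0.5035 0.3513 0.3178] [ 0.1813 -1.1914 -0.5424] 0.03853237082384618
```

View pics/s6.png

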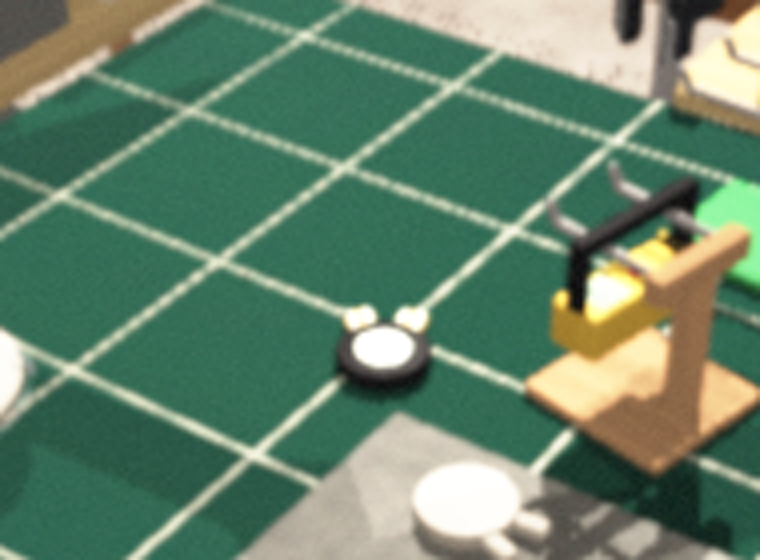

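It is hanging upright on both prongs. I'll let it settle, check that nothing moves, and hand in.

drive_tool(
  targets=[
    {"linear": [0,0,0],"dr": [0,0,0]},
    {"linear": [0,0,0],"dr": [0,0,0]},
    {"linear": [0,0,0],"dr": [0,0,0]},
    {"linear": [0,0,0],"dr": [0,0,0]},
    {"linear": [0,0,0],"dr": [0,0,0]},
  ],
)

```text
clock: 14.17
eef_pos: [0.5028, 0.3506, 0.3132]
tcp_rot: [-0.631, 0.776, -0.0, -0.001]
force: [0.3, -0.3, 0.1]
gripper_width: 0.0385
```

```bash
python3 - <<'E'
from m import *
a=imaging.read_camera("scene").astype(int)
for _ in range(8): b=imaging.read_camera("scene").astype(int)
print("diff hang 0.4s",abs(a-b)[135:205,335:400].mean(),"background noise",abs(a-b)[250:350,20:150].mean())
z=cv2.imread("pics/scene0.png")[:,:,::-1].astype(int)
print("bear/cat/rabbit vs start",[abs(b-z)[y-14:y+14,x-20:x+20].mean() for x,y in((302,256),(285,287),(324,228))])
robot.finish_job()
E
```

```text
diff hang 0.4s 1.892820512820513 background noise 2.279128205128205
bear/cat/rabbit vs start [np.float64(11.783928571428572), np.float64(8.416666666666666), np.float64(13.255059523809523)]
the job is handed in; nothing more can be done
```

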